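Release the latched speed key

TASK

One of the four identical white keys on the lathe's grey speed selector is still latched down. Find it with light taps of the fingertips, so light that none of the other three is ever pushed home, then press the latched one fully down and let it go so that it springs up and all four keys stand level. Lift nothing, and leave the bottle, the vial and the block of pitch where they stand.

Things in the scene. Friction and masses are not known exactly. Their poses are not given: they have to be found in the camera images.
- key_box: The lathe's speed selector: grey box fixed to the worktop, 84 mm (its x) by 204 mm (its y), 40 mm high, thin black plate on top (41 mm). Origin under its centre at worktop height; z up; -x side to the robot. Four identical white keys in a row along its y, 44 mm apart; caps 34 mm (x) by 30 mm (y), flat, top 56 mm above the worktop when up, 51 mm when latched, 46 mm when fully pressed.
- place_0 (a point): Point fixed in the box, first (at +y, the robot's left) of the four key places: the centre of the key's top face when that key is up. It does not move with the key.
- place_1 (a point): Point fixed in the box, second of the four key places: the centre of the key's top face when that key is up. It does not move with the key.
- place_2 (a point): Point fixed in the box, third of the four key places: the centre of the key's top face when that key is up. It does not move with the key.
- place_3 (a point): Point fixed in the box, fourth (at -y, the robot's right) of the four key places: the centre of the key's top face when that key is up. It does not move with the key.
- key_held (a joint): Travel of the key latched at the start (0.005 then); does not tell its place. In m: 0 = up, 0.010 = fully pressed, straight down. Latched, it does not yield to a push under 7 N; pushed on, its catch lets go between 0.008 and 0.009 (some 11 N; about 13 N holds it at the bottom stop), and when let go it springs all the way up.
- key_p (a joint): Travel of one of the three keys that are up at the start; does not tell its place. In m: 0 = up, 0.010 = fully pressed, straight down. Spring: yields from 2 N, then 1 N more per mm (5 N at 3 mm, 12 N at the bottom), and comes back up when let go.
- key_q (a joint): Travel of one of the three keys that are up at the start; does not tell its place. In m: 0 = up, 0.010 = fully pressed, straight down. Spring: yields from 2 N, then 1 N more per mm (5 N at 3 mm, 12 N at the bottom), and comes back up when let go.
- key_r (a joint): Travel of one of the three keys that are up at the start; does not tell its place. In m: 0 = up, 0.010 = fully pressed, straight down. Spring: yields from 2 N, then 1 N more per mm (5 N at 3 mm, 12 N at the bottom), and comes back up when let go.
- spirit_bottle: Loose bystander near the box: small chromed spirit bottle with a cork, standing, 33 mm across, 88 mm high. Origin at the centre of its underside. To be left where it is.
- vial: Loose bystander near the box: glass vial with a cork and reddish contents, standing, 24 mm across, 54 mm high. Origin at the centre of its underside. To be left where it is.
- wax_block: Loose bystander near the box: block of black pitch, 30 x 48 x 22 mm, lying. Origin at the centre of its underside. To be left where it is.

How it is judged:
By the outcome, as a careful person would: the job done as asked, in the order asked, and still so for the second after the job is handed in, with the robot touching nothing.
It also fails if it takes over 58 s, if anything falls off the work surface, if the arm or the gripper's body presses on something with over 40 N, if the wrist force passes 120 N, or if a joint passes its speed limit or range.

ROBOT

A 6-joint arm with a two-finger parallel gripper is mounted at the origin on a cart in front of the work surface, level with it; the furniture and walls round the work are solid. World frame = base frame: x ahead of the robot, y to its left, z up, the work surface at z = 0. Lengths are in m, angles in rad, forces in N, time in s.
With the tool pointing down it reaches from about 0.375 to 0.975 m from the base axis. Payload 3.8 kg.
Tool frame: the origin (TCP) lies at the very end of the fingers, on their centre line; the grasp point (between the pads) lies 19 mm behind it; z points along the fingers, y is the direction in which the jaws open and shut (so a half turn about z gives the same grasp; the last joint's range is limited). The gripper opens to 88 mm and grips with 3 to 60 N. Pads are 18 mm wide; open, the fingers measure 123 mm over their backs; the gripper's body (75 mm by 187 mm) begins 45 mm behind the grasp point.
Start: joints at [1.136, 0.264, 1.604, -0, 1.274, -0.037], TCP at [0.261, 0.622, 0.239] pointing down, gripper open.
Joint ranges: [-2.63, 2.63], [-0.94, 2.18], [0.31, 2.57], [-1.31, 4.45], [0, 2.66], [-2.55, 2.55]. Speed limits (rad/s): [2.57, 2.57, 3.14, 3.14, 3.14, 3.14].

INTERFACE

Orientations are given as a rotation vector (axis times angle).
In Python, from plant import env, imaging gives the robot as it stands. The module is installed in compiled form; this text tells all that it offers. Calls block until the motion is done:
- env.move_pose(position, orientation): joint-space move of the TCP to a pose.
- env.movel(position, ori=None, rate=0.15, stop_force=None): straight line of the TCP; ori=None keeps the orientation; rate is the mean speed in m/s. With stop_force (N) it stops when the force on the tool has changed by that much, and returns True; else False.
- env.move_joints(angles): joint-space move.
- env.grip(opening, grip_force=None): finger opening in m; grip_force is the grip in N (None keeps the last); returns when the fingers have stopped.
- env.pause(seconds).
- env.inverse_kinematics(position, orientation): joint angles nearest the present ones, or None.
- env.get_state(): the state.
- imaging.camera(name): name is "scene" or "side" or "wrist"; returns a dict with "img" (400x640x3 uint8, red, green, blue), "fx", "fy", "cx", "cy" (pixels), "position" and "rotation" of the camera in the world; the wrist camera has in their place "T_tool_cam" (4x4, takes a point from camera to tool coordinates, whose origin is the TCP and whose axes are the flange's). Camera axes: x right, y up, looking along -z (the intrinsics and any distortion apply to the point x, -y, -z); pixel columns grow to the right and rows downward; lengths in m; the calibration is good to about 2 mm. A picture is of the moment at which its call begins: read the wrist's pose just before it. There is no depth.
A pose or a line that the arm cannot do raises env.IKError and nothing moves.
- env.job_done(): hands the job in, once; it reports no verdict.
The state is a dict: "t": time; "joint_pos": joint angles; "joint_vel": joint speeds; "tau": joint torques, N m; "position": TCP position; "ee_rot": TCP orientation; "force": force on the tool from outside, world axes, zero at the start; "ft_torque": the same for the moment, N m; "gripper_width": finger opening in m.
Only numpy, scipy, OpenCV 4.12 (cv2) and the standard library are available. Lean on these libraries where they do the work, as an engineer would, in place of code of your own. Each camera call takes 0.05 s, during which the arm holds its last target.

## Working session

There is one attempt and no reset: what is moved stays moved. The work goes in short steps, each a Python script; the robot and the scene stay as the last script left them, time stands still between calls to the robot, and variables do not carry over. Pictures are saved under pics/ and viewed, and the job is handed in when it is done.

```bash
mkdir -p pics
python3 - <<'E'
from plant import env, imaging
import cv2
for n in ["scene","side","wrist"]:
    c=imaging.camera(n); cv2.imwrite(f"pics/{n}0.png",c["img"][:,:,::-1])
    print(n,{k:v for k,v in c.items() if k!="img"})
print(env.get_state())
E
```

```text
scene {'fx': 388.3638139052705, 'fy': 388.3638139052705, 'cx': 322.2734866994081, 'cy': 196.8105730452215, 'position': array([ 0.14080957, -0.40013009,  0.53999712]), 'rotation': array([ 0.93577364, -0.32521322, -0.58790263])}
side {'fx': 484.94300565152724, 'fy': 484.94300565152724, 'cx': 317.4920772218891, 'cy': 198.9839464829322, 'position': array([-0.06030533, -0.18970452,  0.55330911]), 'rotation': array([ 0.8863116 , -0.52255733, -0.97892354])}
wrist {'fx': 277.4958802403548, 'fy': 277.4958802403548, 'cx': 321.4705313798525, 'cy': 201.90693196491955, 'T_tool_cam': array([[ 2.05651916e-04,  9.47657687e-01,  3.19288062e-01,
         8.34627997e-02],
       [ 9.99999849e-01, -3.24671704e-05, -5.47731475e-04,
        -4.02681562e-04],
       [-5.08695563e-04,  3.19288126e-01, -9.47657551e-01,
        -1.46665760e-01],
       [ 0.00000000e+00,  0.00000000e+00,  0.00000000e+00,
         1.00000000e+00]])}
{'t': 0.15, 'joint_pos': array([ 1.13610724e+00,  2.64574953e-01,  1.60507332e+00, -2.39581835e-05,
        1.27371129e+00, -3.69229541e-02]), 'joint_vel': array([-1.84792522e-05, -1.84596337e-03, -3.89892181e-03,  1.16204283e-03,
       -7.47823575e-04, -1.63640055e-03]), 'tau': array([ 8.70121057e-04, -5.02845168e+01, -3.57471228e+01,  7.30139413e-02,
        2.49677111e-02, -9.95661912e-05]), 'position': array([0.26125376, 0.62178095, 0.23767046]), 'ee_rot': array([-6.20610496e-01, -3.07928337e+00,  2.70671948e-03]), 'force': array([ 0.35042092,  0.52946361, -0.68274621]), 'ft_torque': array([-0.03867657, -0.0280446 ,  0.05721525]), 'gripper_width': 0.08760719394181424}
```

View pics/scene0.png

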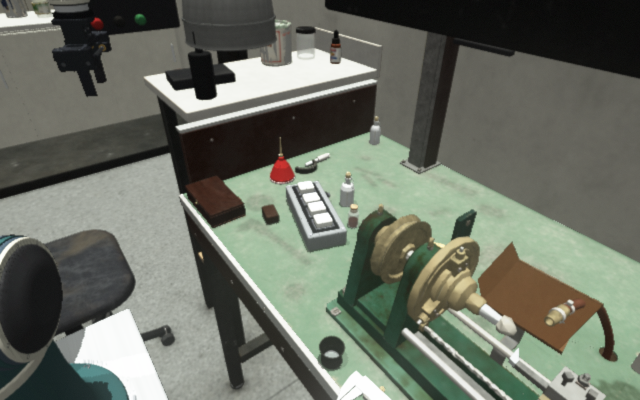

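View pics/side0.png

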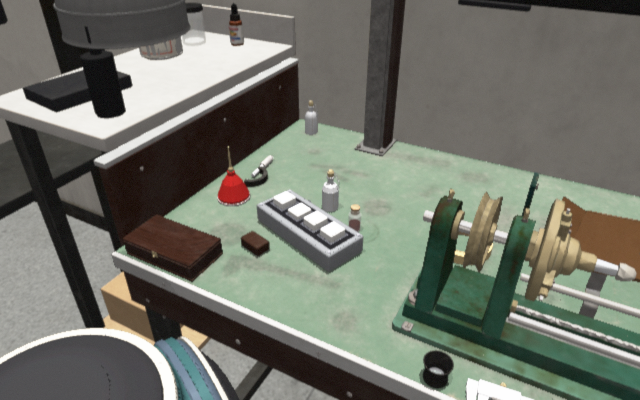

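View pics/wrist0.png

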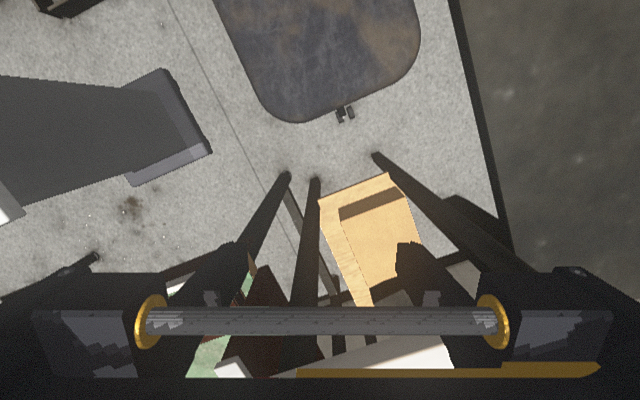

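The box with its four keys is at about (310,228) in the side view and (315,213) in the scene view. The bottle is at (330,190), the vial at (355,218) and the pitch at (255,243) in the side view. I'll enlarge these to pick the corners.

Run:
```python
import cv2
a=cv2.imread("pics/side0.png")[160:280,230:390]; cv2.imwrite("pics/side_z.png",cv2.resize(a,None,fx=5,fy=5,interpolation=cv2.INTER_CUBIC))
a=cv2.imread("pics/scene0.png")[165:255,250:370]; cv2.imwrite("pics/scene_z.png",cv2.resize(a,None,fx=6,fy=6,interpolation=cv2.INTER_CUBIC))
```

```text
(no output)
```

View pics/side_z.png

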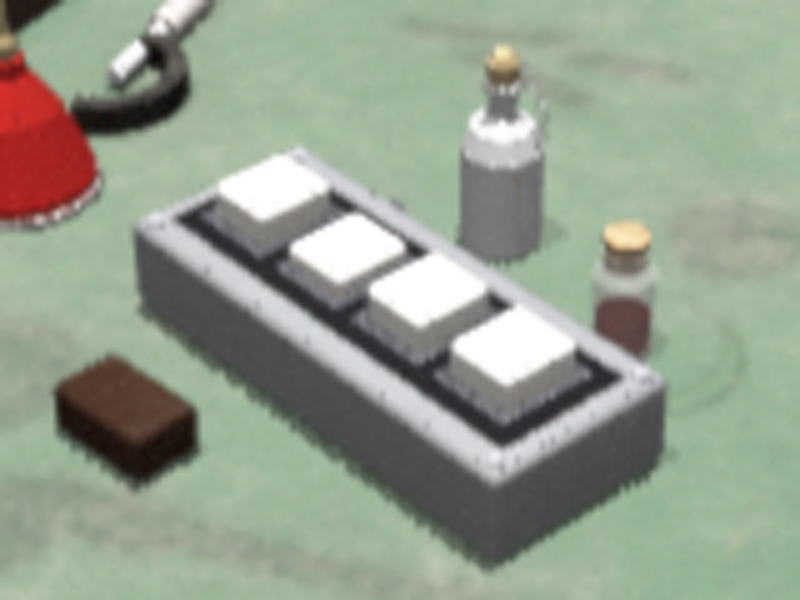

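View pics/scene_z.png

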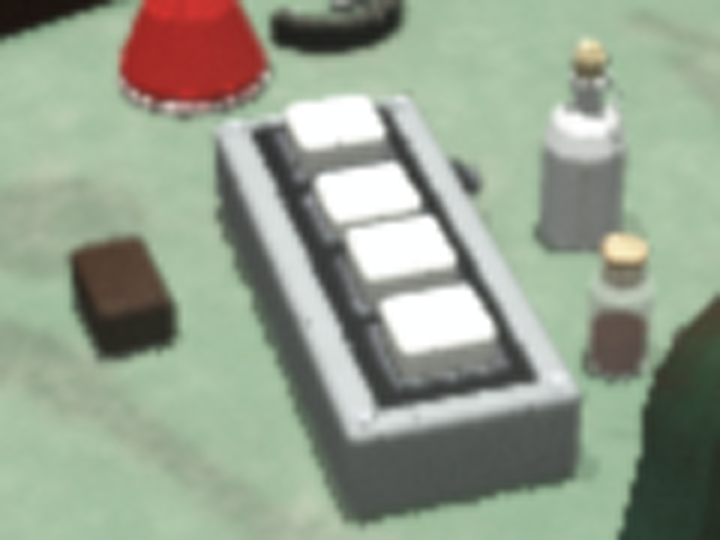

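```bash
cat > h.py <<'E'
import numpy as np, cv2
from scipy.spatial.transform import Rotation as R
from scipy.optimize import least_squares
def proj(c,P,pos=None,rot=None):
    pos=c["position"] if pos is None else pos
    Rm=R.from_rotvec(c["rotation"]).as_matrix() if rot is None else rot
    q=(np.asarray(P)-pos)@Rm
    return np.c_[c["fx"]*q[:,0]/-q[:,2]+c["cx"], c["fy"]*-q[:,1]/-q[:,2]+c["cy"]]
def box2w(p,P):
    c,s=np.cos(p[2]),np.sin(p[2]); P=np.asarray(P)
    return np.c_[p[0]+c*P[:,0]-s*P[:,1],p[1]+s*P[:,0]+c*P[:,1],P[:,2]]
def toolR(jaw): # tool down, y axis along world angle jaw
    y=np.array([np.cos(jaw),np.sin(jaw),0]);z=np.array([0,0,-1.]);x=np.cross(y,z)
    return R.from_matrix(np.c_[x,y,z])
E
python3 - <<'E'
from h import *
from plant import env, imaging
S=dict(fx=484.943,fy=484.943,cx=317.492,cy=198.984,position=np.array([-0.06030533,-0.18970452,0.55330911]),rotation=[0.8863116,-0.52255733,-0.97892354])
C=dict(fx=388.3638,fy=388.3638,cx=322.2735,cy=196.8106,position=np.array([0.14080957,-0.40013009,0.53999712]),rotation=[0.93577364,-0.32521322,-0.58790263])
a,b,h=.042,.102,.040
P=[(-a,b,h),(-a,-b,h),(a,-b,h),(a,b,h),(-a,-b,0),(a,-b,0)]
us=(np.array([(135,228),(490,480),(662,378),(297,150),(490,565),(662,455)])+.5)/5-.5+[230,160]
uc=(np.array([(217,130),(348,440),(578,395),(405,97),(355,520),(578,475)])+.5)/6-.5+[250,165]
for nm,sets in dict(both=[(S,us),(C,uc)],side=[(S,us)],scene=[(C,uc)]).items():
    f=lambda p:np.concatenate([(proj(c,box2w(p,P))-u).ravel() for c,u in sets])
    r=least_squares(f,[.5,.2,0]); print(nm,r.x.round(4),np.sqrt(np.mean(r.fun**2)).round(2))
    if nm=="both":
        print(r.fun.reshape(-1,2).round(1)); p=r.x
print(box2w(p,[(0,.066-.044*i,.056) for i in range(4)]))
# floor points
for nm,uv in dict(bottle=(500,255),vial=(622,352),wax=(125,420)).items():
    u=(np.array(uv)+.5)/5-.5+[230,160]
    d=R.from_rotvec(S["rotation"]).apply([(u[0]-S["cx"])/S["fx"],-(u[1]-S["cy"])/S["fy"],-1]); print(nm,(S["position"]-d*S["position"][2]/d[2]).round(3))
E
```

```text
both [ 0.5522  0.1697 -0.3388] 1.22
[[-2.  -2.1]
 [ 0.5 -0.2]
 [ 1.8 -1. ]
 [ 0.2 -2.4]
 [ 0.3  1.2]
 [ 0.7  1.5]
 [-1.7 -1.5]
 [-0.4 -0.4]
 [ 0.9 -0.6]
 [ 0.4 -1.2]
 [-1.4  1.4]
 [-0.   1. ]]
side [ 0.5515  0.1699 -0.3389] 1.37
scene [ 0.5528  0.1692 -0.3391] 1.0
[[0.57410644 0.23195149 0.056     ]
 [0.55948262 0.19045277 0.056     ]
 [0.54485881 0.14895404 0.056     ]
 [0.530235   0.10745532 0.056     ]]
bottle [0.643 0.17  0.   ]
vial [0.609 0.1   0.   ]
wax [0.486 0.241 0.   ]
```

Run:
```python
from h import *
from plant import env, imaging
s=env.get_state(); print(R.from_rotvec(s["ee_rot"]).as_matrix().round(2))
for j in (-.3388,-.3388+np.pi):
    o=toolR(j).as_rotvec()
    print(j, R.from_rotvec(o).as_matrix()[:,0].round(2), *[np.round(env.inverse_kinematics(q,o),2) for q in ([.19,.41,.26],[.552,.17,.25],[.53,.107,.056],[.574,.232,.046])])
S=imaging.camera("side")
for u in ((165,228),(300,125),(105,250),(120,165)):
    d=R.from_rotvec(S["rotation"]).apply([(u[0]-S["cx"])/S["fx"],-(u[1]-S["cy"])/S["fy"],-1]); print(u,(S["position"]-d*S["position"][2]/d[2]).round(3))
```

```text
[[-0.92  0.39 -0.  ]
 [ 0.39  0.92 -0.  ]
 [ 0.   -0.   -1.  ]]
-0.3388 [0.33 0.94 0.  ] [ 1.08 -0.18  2.03  0.    1.3   1.42] [0.26 0.07 1.8  0.   1.26 0.59] [0.15 0.2  2.05 0.   0.89 0.49] [0.34 0.34 1.89 0.   0.91 0.68]Traceback (most recent call last):
  File "<stdin>", line 6, in <module>
    return _wrapfunc(a, 'round', decimals=decimals, out=out)
    return _wrapit(obj, method, *args, **kwds)
    result = getattr(arr, method)(*args, **kwds)
TypeError: unsupported operand type(s) for *: 'NoneType' and 'float'
```

Run:
```python
from h import *
from plant import env, imaging
s=env.get_state()
env.movel([.19,.41,.26],rate=.3)
env.grip(0.0)
o=toolR(-.3388).as_rotvec()
env.move_pose([.552,.17,.25],o)
env.pause(.2)
s=env.get_state(); c=imaging.camera("wrist"); cv2.imwrite("pics/w1.png",c["img"][:,:,::-1])
print(s["t"],s["position"],s["ee_rot"],s["force"],s["gripper_width"])
```

```text
4.15 [0.55149986 0.17102132 0.25020122] [-2.56241980e+00 -1.81753037e+00 -4.43769669e-04] [-0.80010116 -0.47899917 -0.10977573] 0.00037950872459411005
```

View pics/w1.png

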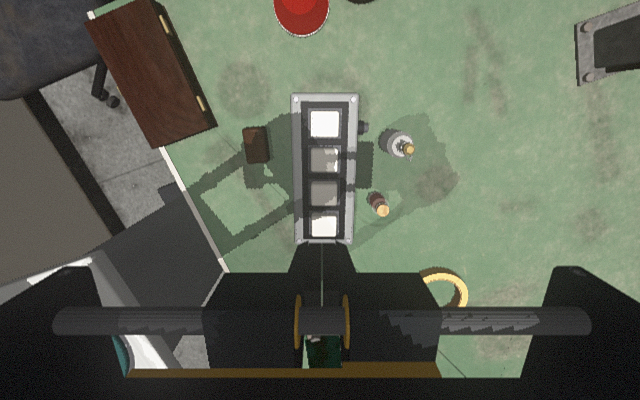

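The wrist view shows the box upright from (291,94) to (357,242), with the keys at about (324,124), (324,160), (324,193) and (323,222). The bottle is at (398,145), the vial at (378,206) and the pitch at (256,145).

Run:
```python
import cv2
a=cv2.imread("pics/w1.png")[85:250,230:430]; cv2.imwrite("pics/w1z.png",cv2.resize(a,None,fx=3.6,fy=3.6,interpolation=cv2.INTER_CUBIC))
```

```text
(no output)
```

View pics/w1z.png

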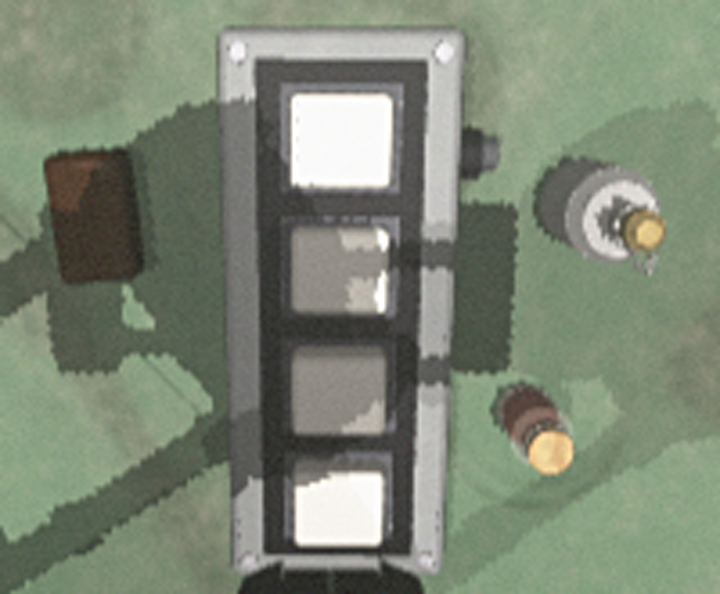

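Run:
```python
from h import *
from plant import env, imaging
s=env.get_state(); c=imaging.camera("wrist"); T=c["T_tool_cam"]
Rt=R.from_rotvec(s["ee_rot"]).as_matrix(); pos=s["position"]+Rt@T[:3,3]; Rc=Rt@T[:3,:3]
a,b=.042,.102
u=(np.array([(219,29),(464,29),(232,570),(441,572)])+.5)/3.6-.5+[230,85]
P=[(-a,b,.04),(a,b,.04),(-a,-b,.04),(a,-b,.04)]
f=lambda p:(proj(c,box2w(p,P),pos,Rc)-u).ravel()
r=least_squares(f,[.55,.17,-.339]); print(r.x.round(4),r.fun.reshape(-1,2).round(1))
uk=(np.array([(342,141),(340,270),(338,390),(338.5,506)])+.5)/3.6-.5+[230,85]
for h in (.056,.051):
    print(h,(proj(c,box2w(r.x,[(0,.066-.044*i,h) for i in range(4)]),pos,Rc)-uk).round(1))
print(box2w(r.x,[(0,.066-.044*i,h) for i in range(4)]).round(4))
```

```text
[ 0.5543  0.1701 -0.3428] [[-1.1 -1.3]
 [ 1.  -0.8]
 [-0.3  1.7]
 [ 0.3  1.4]]
0.056 [[-0.3 -0.2]
 [-0.1  0.9]
 [ 0.2  1.7]
 [-0.2  1. ]]
0.051 [[-0.3 -0.5]
 [-0.1  0.2]
 [ 0.1  0.5]
 [-0.3 -0.5]]
[[0.5765 0.2322 0.051 ]
 [0.5617 0.1908 0.051 ]
 [0.5469 0.1494 0.051 ]
 [0.5321 0.1079 0.051 ]]
```

```bash
cat >> h.py <<'E'
BP=np.array([.5535,.170,-.341])
def place(i,z): return box2w(BP,[(0,.066-.044*i,z)])[0]
E
python3 - <<'E'
from h import *
from plant import env, imaging
o=toolR(BP[2]).as_rotvec()
def tap(i):
    env.movel(place(i,.068),o,rate=.2); env.pause(.15)
    f0=env.get_state()["force"]
    hit=env.movel(place(i,.0490),rate=.02,stop_force=3.0)
    s=env.get_state(); print(i,hit,s["t"],s["position"].round(4),(s["force"]-f0).round(2))
    env.movel(place(i,.068),rate=.1)
for i in (1,2): tap(i)
E
```

```text
1 True 6.2417 [0.5606 0.1907 0.0514] [-1.14 -0.92  7.17]
2 True 7.775 [0.5461 0.1494 0.0539] [-0.92  0.39  4.14]
```

Run:
```python
from h import *
from plant import env, imaging
o=toolR(BP[2]).as_rotvec()
def tap(i):
    env.movel(place(i,.064),o,rate=.2); env.pause(.15)
    f0=env.get_state()["force"]
    hit=env.movel(place(i,.0495),rate=.01,stop_force=2.0)
    s=env.get_state(); print(i,hit,s["t"],s["position"].round(4),(s["force"]-f0).round(2))
    env.movel(place(i,.064),rate=.1)
for i in (3,0,1): tap(i)
```

```text
3 True 9.475 [0.5314 0.1078 0.0554] [ 0.56 -0.14  2.64]
0 True 11.5667 [0.5755 0.2323 0.0553] [1.36 0.41 3.04]
1 True 13.4583 [0.5608 0.1907 0.0516] [-0.17  0.05  4.26]
```

The taps agree: keys 0, 2 and 3 touch at about 55–56 mm, and key 1 touches at 51.5 mm and stays stiff. So key 1 is the latched one, and I'll press it.

Run:
```python
from h import *
from plant import env, imaging
f0=env.get_state()["force"]
def show(m):
    s=env.get_state(); print(m,s["t"],s["position"].round(4),(s["force"]-f0).round(2))
hit=env.movel(place(1,.0440),rate=.01,stop_force=18); show(hit)
env.pause(.3); show("hold")
```

```text
False 15.8917 [0.5611 0.1909 0.0464] [-6.45 -1.48 15.  ]
hold 16.1917 [0.5612 0.1909 0.0464] [-7.41 -1.18 13.83]
```

Run:
```python
from h import *
from plant import env, imaging
def show(m):
    s=env.get_state(); print(m,s["t"],s["position"].round(4),s["force"].round(2))
hit=env.movel(place(1,.0425),rate=.01,stop_force=12); env.pause(.3); show(hit)
env.movel(place(1,.075),rate=.05); show("up")
p=place(1,.25); env.movel(p,rate=.2); env.pause(.3); show("high")
for n in ["wrist","side"]:
    c=imaging.camera(n); cv2.imwrite(f"pics/{n}2.png",c["img"][:,:,::-1])
a=cv2.imread("pics/wrist2.png")[60:250,230:430]; cv2.imwrite("pics/w2z.png",cv2.resize(a,None,fx=3,fy=3))
```

```text
True 16.7 [0.5611 0.1909 0.0472] [-3.78 -0.65 12.11]
up 17.4417 [0.5606 0.1907 0.0747] [ 0.3   0.21 -0.26]
high 18.7667 [0.5604 0.1906 0.2488] [-0.59  0.14 -0.35]
```

View pics/w2z.png

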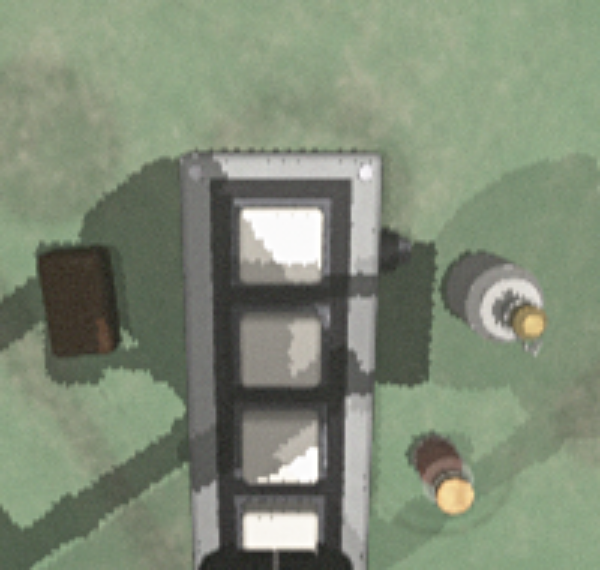

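View pics/side2.png

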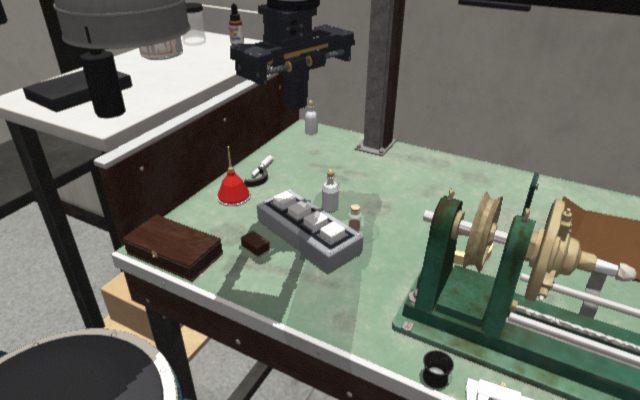

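Run:
```python
from h import *
from plant import env, imaging
env.movel(place(1,.066),rate=.25); env.pause(.15)
f0=env.get_state()["force"]
hit=env.movel(place(1,.0495),rate=.01,stop_force=2.0)
s=env.get_state(); print(hit,s["t"],s["position"].round(4),(s["force"]-f0).round(2))
env.movel(place(1,.075),rate=.1)
```

```text
True 20.9333 [0.5608 0.1907 0.0554] [-0.46 -0.28  4.67]
```

Run:
```python
from h import *
from plant import env, imaging
env.movel(place(1,.20),rate=.2)
env.movel([.40,.13,.26],rate=.25); env.pause(.3)
c=imaging.camera("side"); a=c["img"][160:280,230:390,::-1]
cv2.imwrite("pics/side3.png",cv2.resize(a,None,fx=5,fy=5,interpolation=cv2.INTER_CUBIC)); print(env.get_state()["t"])
```

```text
23.2833
```

View pics/side3.png

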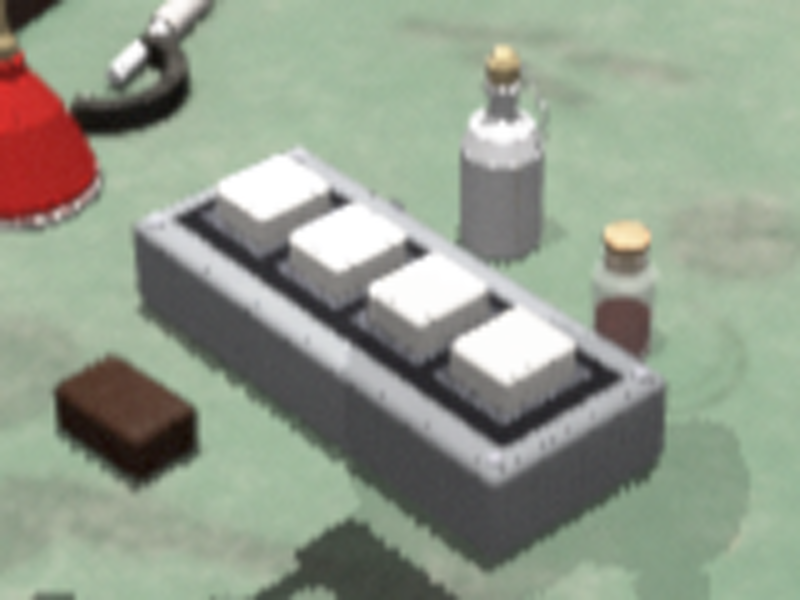

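All four keys now stand level; the second key's top edge rose from about row 213 to row 203 in the zoomed view. The bottle, vial and pitch are in the same pixels as before.

```bash
python3 -c "
from plant import env
env.job_done(); print(env.get_state()['t'])"
```

```text
the job is handed in; nothing more can be done
the job is handed in; nothing more can be done
```

The latched key was the second from the robot's left (place_1). I pressed it fully down and let it go, it sprang up, and I handed the job in at about 23 s.

- **Finding it:** I tapped all four keys with 3–7 N. Place_1 stopped the fingertips at 51.4–51.6 mm. The other three stopped them at 54–55.5 mm and went down about 2 mm at most.
- **Pressing it:** The fingertips reached 46.4 mm at 14–15 N. The taps on the latched key read about 0.4 mm high, so I take this as the bottom stop. A second push meant to go deeper stopped early at 47.2 mm, so it added nothing.
- **Last checks:** A light tap afterwards met place_1 at 55.4 mm, like the other keys. The final side view shows four level keys, with the bottle, vial and pitch where they were.
- **Disagreement:** The box pose from the wrist camera and from the two fixed cameras differed by about 2 mm. I used a value between the two.

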